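Press out three sweets with plunger moulds

ROBOT

A 6-joint arm with a two-finger parallel gripper is mounted at the origin on the work surface. World frame = base frame: x ahead of the robot, y to its left, z up, the work surface at z = 0. Lengths are in mm, angles in degrees, forces in N, time in s.
With the tool pointing down it reaches from about 300 to 875 mm from the base axis. Payload 4.2 kg.
Tool frame: the origin (TCP) lies midway between the tips of the shut fingers; the grasp point (between the pads) lies 19 mm behind it (ctrl.pinch_z is the distance from the TCP to the grasp point, in mm); x points along the fingers, y is the direction in which the jaws open and shut, and the axes are right-handed (so a half turn about x gives the same grasp; the last joint's range is limited). The gripper opens to 85 mm and grips with 20 to 120 N. Pads are 22 mm wide; open, the fingers measure 114 mm over their backs; the gripper's body (76 mm by 85 mm) begins 54 mm behind the grasp point. The pads swing forward as they close: fully open they stand 13 mm farther back than shut.
Start: joints at [-75.974, 18.312, 89.639, -0, 72.044, -1.146], TCP at [150.489, -554.972, 231.338] pointing down, gripper open.
Joint ranges: [-177.97, 177.97], [-48.28, 115.42], [12.27, 149.76], [-77.06, 257.06], [2.81, 150.46], [-146.56, 146.56]. Speed limits (degrees/s): [147.25, 147.25, 180, 180, 180, 180].

INTERFACE

Orientations are given as a 3x3 rotation matrix whose columns are the frame's x, y, z axes.
In Python, from bench import ctrl gives the robot as it stands. The module is installed in compiled form; this text tells all that it offers.
- The arm moves only by the tool servo_tool, never from a script. Its argument "deltas" is a list of rows, each a list of 3 entries, a list of its own where there are three numbers: the turn, a rotation vector about the world's x, y, z in degrees, then the shift along the world's x, y, z in mm, then the opening, from -1 (shut) to 1 (fully open). A call has exactly 5 rows; each row is the pose to reach, as a shift and turn from the pose commanded when the call began; what a row does not reach only later rows make up. A row lasts 1/10 s, in which the tool goes at most 50 mm and 8.59 degrees, less where a joint would pass 70% of its speed; a pose out of reach is approached as far as the arm can. A call with a gripper value outside its range is refused whole. The fingers move at their own pace and stop on an object; "force" is the grip in N (left out, the last holds). Time passes only in rows, so rows that repeat a pose let the fingers close, or fill a call up. It gives the time, the measured TCP pose, the force and the opening at its end, in the units of the state.
- ctrl.get_obs(): the state, without advancing time (a new reading comes with each control period).
- ctrl.read_camera(name): name is "scene" or "top" or "wrist"; returns the picture (384x512x3 uint8, red, green, blue); there is no depth.
- ctrl.camera_info(name): a dict with "intrinsics" (3x3 intrinsics, pixels), "R" (3x3) and "t" (3): a world point X has camera coordinates R X + t. Camera axes: x right, y down, z forward; pixel columns grow to the right and rows downward; lengths in mm; the calibration is good to about 2 mm. A picture is of the moment at which its call begins: read the wrist's pose just before it. camera_info takes no time and is no camera call; for the wrist camera it gives the pose at the moment of the call.
- ctrl.job_done(): hands the job in, once; it reports no verdict.
The state is a dict: "clock": time; "joint_pos": joint angles; "dq": joint speeds; "joint_torque": joint torques, N m; "tool_pos": TCP position; "eef_rot": TCP orientation; "force": force on the tool from outside, world axes, zero at the start; "wrist_torque": the same for the moment, N m; "grip_width": finger opening in mm.
Only numpy, scipy, OpenCV 4.12 (cv2) and the standard library are available. Lean on these libraries where they do the work, as an engineer would, in place of code of your own. Each camera call takes 0.05 s, during which the arm holds its last target. There are 200 camera calls.

TASK

Three steel plunger moulds on the wooden board each hold a set sweet: press the sweets out by pushing the white knobs down as far as they easily go with a fingertip, gently, first the small round mould, then the middle-sized square one, and last the long one. Leave each mould standing where it is, without lifting, tipping or shoving it along, and do not disturb the lollipop, the jar, the scissors or the box of candy sticks.

Things in the scene. Friction and masses are not known exactly. Their poses are not given: they have to be found in the camera images.
- board: fixed wooden work board, 320 mm (its x) by 460 mm (its y), 20 mm thick, its top 20 mm above the worktop. Origin: centre of its underside
- small_knob_top (a point): centre of the top face of the small mould's plunger knob: a flat white round knob, 28 mm across and 8 mm thick, facing up on the mould's vertical axis. It stands 66 mm above the board while up, moves with the plunger, and sinks 14 mm when pressed home
- small_plunger (a joint): how far that plunger is pressed down, in m: 0 is fully up (it starts at 0 to 0.002), 0.014 is home. It slides stiffly, taking about 2.5 N of push, and stays where it is left (no return spring). Its knob sits on an overload spring: once the plunger is home, pushing on makes the knob give from about 4 N at 1 N per mm, for at most 9 mm, and it springs back when let go
- small_mould: the small mould, loose, about 160 g, steel: a round skirt 38 mm in diameter, 24 mm high, with a narrow round neck (20 mm across, collar 24 mm) rising from its middle to a knob. Origin: centre of its underside, which rests on the board; z up
- middle_knob_top (a point): centre of the top face of the middle mould's plunger knob: a flat white round knob, 28 mm across and 8 mm thick, facing up on the mould's vertical axis. It stands 72 mm above the board while up, moves with the plunger, and sinks 14 mm when pressed home
- middle_plunger (a joint): how far that plunger is pressed down, in m: 0 is fully up (it starts at 0 to 0.002), 0.014 is home. It slides stiffly, taking about 2.5 N of push, and stays where it is left (no return spring). Its knob sits on an overload spring: once the plunger is home, pushing on makes the knob give from about 4 N at 1 N per mm, for at most 9 mm, and it springs back when let go
- middle_mould: the middle mould, loose, about 160 g, steel: a square skirt 50 x 50 mm, 24 mm high, with a narrow round neck (20 mm across, collar 24 mm) rising from its middle to a knob. Origin: centre of its underside, which rests on the board; z up
- long_knob_top (a point): centre of the top face of the long mould's plunger knob: a flat white round knob, 28 mm across and 8 mm thick, facing up on the mould's vertical axis. It stands 78 mm above the board while up, moves with the plunger, and sinks 14 mm when pressed home
- long_plunger (a joint): how far that plunger is pressed down, in m: 0 is fully up (it starts at 0 to 0.002), 0.014 is home. It slides stiffly, taking about 2.5 N of push, and stays where it is left (no return spring). Its knob sits on an overload spring: once the plunger is home, pushing on makes the knob give from about 4 N at 1 N per mm, for at most 9 mm, and it springs back when let go
- long_mould: the long mould, loose, about 160 g, steel: an oblong skirt with round ends, 86 mm along its x and 44 mm wide, 24 mm high, with a narrow round neck (20 mm across, collar 24 mm) rising from its middle to a knob. Origin: centre of its underside, which rests on the board; z up
- lollipop: a ball lollipop (ball 34 mm) upright on a round wooden foot 44 mm across, 93 mm tall in all, standing on the board; leave it alone. Origin: centre of its underside
- jar: a closed glass jar with a brass cap, 46 mm across, 60 mm tall, standing on the board; leave it alone. Origin: centre of its underside
- scissors: scissors with black handles lying flat on the worktop beside the board, about 170 mm long along x, blades to +x; leave them alone. Origin: near the pivot, on the underside
- candy_box: an open clear plastic box of candy sticks, 200 x 110 x 65 mm, on the worktop beside the board; leave it alone. Origin: centre of its underside
Mind the look-alikes: they are no part of the job. Leave any yellow look-alike of the long_mould alone.

How it is judged (in metres and radians):
On the way, in this order (a step that is already met when the one before it is completed fails the run):
1. the small round mould's plunger is down, the other two still up (value of joint small_plunger above 0.009 m and value of joint each of middle_plunger, long_plunger below 0.004 m), for 0.1 s.
2. then the middle square mould's plunger is down too, the long one still up (value of joint each of small_plunger, middle_plunger above 0.009 m and value of joint long_plunger below 0.004 m), for 0.1 s.
3. last, the long mould's plunger is down as well (value of joint each of small_plunger, middle_plunger, long_plunger above 0.009 m), for 0.1 s.
At the end, for the whole second after the job is handed in: all three plungers are at least 9 mm down (of 14 mm), the moulds stand upright and at rest within 25 mm of where they began, and the lollipop, jar, scissors and candy box are within 20 mm of where they began (all of step 3 and distance of each of small_mould, middle_mould, long_mould from where it was at the start of the episode below 0.025 m and angle between each of small_mould, middle_mould, long_mould's own z axis and vertical below 0.06 rad and linear speed of each of small_mould, middle_mould, long_mould below 0.02 m/s and distance of each of lollipop, jar, scissors, candy_box from where it was at the start of the episode below 0.02 m); the robot touches nothing.
It fails at once if a mould is pressed or struck hard (over 20 N) (contact force between any of the fingers, the arm and small_mould above 20 N or contact force between any of the fingers, the arm and middle_mould above 20 N or contact force between any of the fingers, the arm and long_mould above 20 N).
It fails at once if a mould is lifted (10 mm), tipped (0.3 rad) or shoved along (25 mm) (height (world z) of any of small_mould, middle_mould, long_mould above 0.03 m or angle between any of small_mould, middle_mould, long_mould's own z axis and vertical above 0.3 rad or distance of any of small_mould, middle_mould, long_mould from where it was at the start of the episode above 0.025 m).
It fails at once if the lollipop, jar, scissors or candy box is moved more than 20 mm (distance of any of lollipop, jar, scissors, candy_box from where it was at the start of the episode above 0.02 m).
It fails at once if a plunger is pressed before its turn ((value of joint middle_plunger above 0.006 m and value of joint small_plunger below 0.006 m) or (value of joint long_plunger above 0.006 m and value of joint any of small_plunger, middle_plunger below 0.006 m)).
It also fails if it takes over 48 s, if anything falls off the work surface, if the arm or the gripper's body presses on something with over 40 N, if the wrist force passes 120 N, or if a joint passes its speed limit or range.

## Working session

There is one attempt and no reset: what is moved stays moved. The work goes in short steps, Python scripts to look and compute and a tool call to move; the robot and the scene stay as the last step left them, time stands still between calls to the robot, and variables do not carry over. Pictures are saved under pics/ and viewed, about 8 in all and at most 12, crops included, and the job is handed in when it is done.

Besides the shell and the picture viewer there is one more tool, called after "Request:" as name(argument=value, ...) on one line, values as JSON. servo_tool: Moves the arm, as the interface text tells. Its arguments: {"type":"object","properties":{"deltas":{"type":"array","items":{"type":"array"}},"force":{"type":"number"}},"required":["deltas"]}

```bash
mkdir -p pics
python3 - <<'E'
from bench import ctrl
import cv2,numpy as np
o=ctrl.get_obs(); print({k:np.round(v,2).tolist() for k,v in o.items()})
for n in("top","scene"):
    im=ctrl.read_camera(n); np.save(f"pics/{n}.npy",im); cv2.imwrite(f"pics/{n}0.png",im[:,:,::-1])
    c=ctrl.camera_info(n); print(n,{k:np.round(c[k],3).tolist() for k in c})
E
```

```text
{'clock': 0.0, 'joint_pos': [-75.97, 18.35, 89.71, -0.0, 72.05, -1.15], 'dq': [-0.1, 0.1, 0.06, -0.04, 0.01, -0.1], 'joint_torque': [0.0, -41.55, -23.42, 0.0, 0.01, 0.0], 'tool_pos': [150.37, -554.48, 230.47], 'eef_rot': [[-0.0, 0.26, -0.97], [0.0, -0.97, -0.26], [-1.0, -0.0, -0.0]], 'force': [-0.0, 0.01, 0.48], 'wrist_torque': [-0.05, 0.03, 0.01], 'grip_width': 85.13}
top {'intrinsics': [[416.741, 0.0, 260.759], [0.0, 416.741, 194.734], [0.0, 0.0, 1.0]], 'R': [[0.016, -1.0, 0.014], [-0.984, -0.018, -0.178], [0.178, -0.012, -0.984]], 't': [-25.292, 522.175, 1152.127]}
scene {'intrinsics': [[455.1, 0.0, 253.015], [0.0, 455.1, 191.569], [0.0, 0.0, 1.0]], 'R': [[0.79, 0.613, 0.014], [0.437, -0.546, -0.715], [-0.43, 0.571, -0.699]], 't': [-424.543, -144.486, 1429.8]}
```

View pics/top0.png

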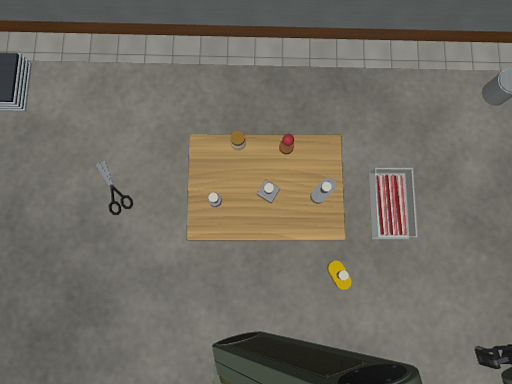

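View pics/scene0.png

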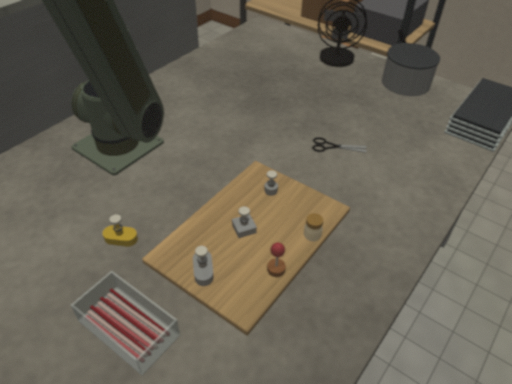

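Top view: the small round mould's knob is at (214,198), the middle square at (268,188) and the long steel at (326,186). The yellow look-alike off the board at (343,275) is to be left alone. The jar is at (238,139) and the lollipop at (288,141). In the scene view the same knobs are at about (271,175), (244,212) and (201,252), with yellow at (116,219).

```bash
cat > h.py <<'E'
import numpy as np,cv2
def ray(c,uv):
    R,t,K=(np.array(c[k]) for k in("R","t","intrinsics"))
    return -R.T@t, R.T@np.linalg.solve(K,[uv[0],uv[1],1.])
def onz(c,uv,z):
    o,d=ray(c,uv); return o+d*(z-o[2])/d[2]
def blob(im,uv,r=11):
    u,v=uv; hsv=cv2.cvtColor(im,cv2.COLOR_RGB2HSV)
    m=((hsv[...,2]>185)&(hsv[...,1]<45)).astype(np.uint8)
    w=np.zeros_like(m); cv2.circle(w,(u,v),r,1,-1); m&=w
    ys,xs=np.nonzero(m); return (xs.mean(),ys.mean()),len(xs)
E
python3 - <<'E'
from bench import ctrl
from h import *
T,S=np.load("pics/top.npy"),np.load("pics/scene.npy")
ct,cs=ctrl.camera_info("top"),ctrl.camera_info("scene")
for n,a,b,z in(("small",(214,198),(271,175),86),("middle",(268,188),(244,212),92),("long",(326,186),(201,252),98)):
    (pa,na),(pb,nb)=blob(T,a),blob(S,b)
    o1,d1=ray(ct,pa);o2,d2=ray(cs,pb)
    l=np.linalg.lstsq(np.c_[d1,-d2],o2-o1,rcond=None)[0]
    print(n,np.round(pa,1),na,np.round(pb,1),nb,"top@z",onz(ct,pa,z-2).round(1),"tri",((o1+d1*l[0]+o2+d2*l[1])/2).round(1),"gap",np.linalg.norm(o1+d1*l[0]-o2-d2*l[1]).round(1))
for uv,z in(((288,141),96),((238,138),80)): print(onz(ct,uv,z).round(0))
a=cv2.resize(T[120:300,180:360],(540,540),interpolation=2); cv2.imwrite("pics/crop.png",a[:,:,::-1])
E
```

```text
** On entry to DLASCL parameter number  4 had an illegal value
 ** On entry to DLASCL parameter number  4 had an illegal value
 ** On entry to DLASCL parameter number  4 had an illegal value
 ** On entry to DLASCL parameter number  4 had an illegal value
 ** On entry to DLASCL parameter number  5 had an illegal value
 ** On entry to DLASCL parameter number  4 had an illegal valueh.py:11: RuntimeWarning: Mean of empty slice.
  ys,xs=np.nonzero(m); return (xs.mean(),ys.mean()),len(xs)
  ret = ret.dtype.type(ret / rcount)
Traceback (most recent call last):
numpy.linalg.LinAlgError: SVD did not converge in Linear Least Squares
```

```bash
python3 - <<'E'
s=open('h.py').read()
a=s.index("    m=((hsv"); b=s.index("    ys,xs")
s=s[:a]+'''    w=np.zeros(im.shape[:2],np.uint8); cv2.circle(w,(u,v),r,1,-1)
    w[hsv[...,1]>55]=0; V=hsv[...,2]*w; m=V>0.86*np.percentile(V[w>0],98)
'''+s[b:]
open('h.py','w').write(s)
E
cat > m.py <<'E'
from bench import ctrl
from h import *
T,S=np.load("pics/top.npy"),np.load("pics/scene.npy")
ct,cs=ctrl.camera_info("top"),ctrl.camera_info("scene")
for n,a,b,z in(("small",(214,198),(271,175),86),("middle",(268,188),(244,212),92),("long",(326,186),(201,252),98)):
    (pa,na),(pb,nb)=blob(T,a),blob(S,b)
    o1,d1=ray(ct,pa);o2,d2=ray(cs,pb)
    l=np.linalg.lstsq(np.c_[d1,-d2],o2-o1,rcond=None)[0]
    print(n,np.round(pa,1),na,np.round(pb,1),nb,"top@z",onz(ct,pa,z-2).round(1),"tri",((o1+d1*l[0]+o2+d2*l[1])/2).round(1),"gap",np.linalg.norm(o1+d1*l[0]-o2-d2*l[1]).round(1))
for uv,z in(((288,141),96),((238,138),80)): print(onz(ct,uv,z).round(0))
a=cv2.resize(T[120:300,180:360],(540,540),interpolation=2); cv2.imwrite("pics/crop.png",a[:,:,::-1])
E
python3 m.py
```

```text
small [212.8 196.7] 67 [271.5 173.4] 46 top@z [507.7 117.1  84. ] tri [507.5 117.   86.5] gap 0.4
middle [268.3 187.3] 66 [243.7 210. ] 59 top@z [536.2 -36.6  90. ] tri [535.9 -36.8  90.3] gap 0.7
long [326.2 185.9] 66 [200.9 250. ] 78 top@z [ 541.7 -197.    96. ] tri [ 541.5 -196.9   96.8] gap 0.3
[669. -90.  96.]
[680.  52.  80.]
```

View pics/crop.png

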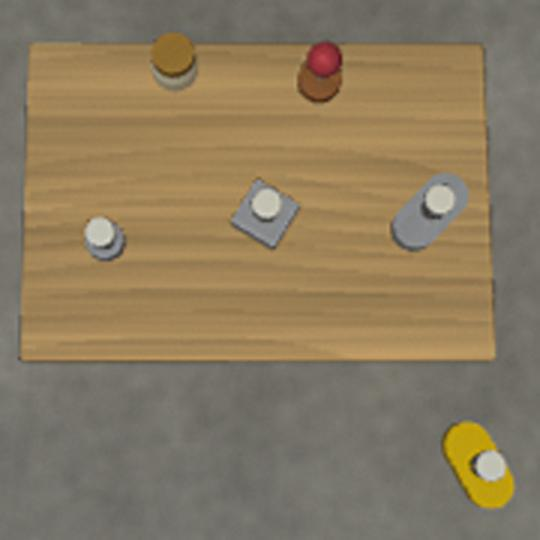

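The crop confirms the choice: small round at left, square in the middle, steel oblong at right, with the yellow one off the board. Heights match too: 86.5/90.3/96.8 triangulated against 86/92/98 given. I'll shut the fingers and travel high to a spot above the small knob (507,117).

Request:
servo_tool(deltas=[[[0,0,0],[22,42,0],-1],[[0,0,0],[44,84,0],-1],[[0,0,0],[66,126,0],-1],[[0,0,0],[88,168,0],-1],[[0,0,0],[110,207,0],-1]], force=40)

```text
clock: 0.6
tool_pos: [260.7, -345.9, 231.0]
eef_rot: [[-0.0, 0.261, -0.965], [0.001, -0.965, -0.261], [-1.0, -0.001, -0.0]]
force: [1.4, 0.2, 1.1]
grip_width: 12.5
```

Request:
servo_tool(deltas=[[[0,0,0],[22,42,0],-1],[[0,0,0],[44,84,0],-1],[[0,0,0],[66,126,0],-1],[[0,0,0],[88,168,0],-1],[[0,0,0],[110,207,0],-1]])

```text
clock: 1.1
tool_pos: [370.7, -139.0, 231.3]
eef_rot: [[0.0, 0.262, -0.965], [-0.0, -0.965, -0.262], [-1.0, 0.0, -0.0]]
force: [1.1, -0.9, 0.6]
grip_width: 0.0
```

Request:
servo_tool(deltas=[[[0,0,0],[22,42,0],-1],[[0,0,0],[44,84,0],-1],[[0,0,0],[66,126,0],-1],[[0,0,0],[88,168,0],-1],[[0,0,0],[110,207,0],-1]])

```text
clock: 1.6
tool_pos: [480.8, 68.2, 231.1]
eef_rot: [[-0.0, 0.263, -0.965], [-0.0, -0.965, -0.263], [-1.0, 0.0, 0.0]]
force: [-0.7, -1.0, -0.1]
grip_width: 0.1
```

Request:
servo_tool(deltas=[[[0,0,0],[27,51,0],-1],[[0,0,0],[27,51,-30],-1],[[0,0,0],[27,51,-60],-1],[[0,0,0],[27,51,-90],-1],[[0,0,0],[27,51,-90],-1]])

```text
clock: 2.1
tool_pos: [504.3, 116.6, 137.3]
eef_rot: [[-0.01, 0.262, -0.965], [-0.002, -0.965, -0.262], [-1.0, -0.0, 0.01]]
force: [0.1, -0.3, 0.9]
grip_width: -0.1
```

Run:
```python
from bench import ctrl
from h import *
for i in range(3): ctrl.read_camera("wrist")
o=ctrl.get_obs();print(o["tool_pos"],o["force"])
c=ctrl.camera_info("wrist"); im=ctrl.read_camera("wrist"); cv2.imwrite("pics/w1.png",im[:,:,::-1]); np.save("pics/w1.npy",im)
R,t,K=(np.array(c[k]) for k in("R","t","intrinsics"))
for p in([507.5,117,86],list(o["tool_pos"])):
    q=K@(R@np.array(p)+t); print((q[:2]/q[2]).round(0))
```

```text
[508.32067808 117.09470168 142.46313523] [ 1.74774947e-01 -1.09782863e+00  9.14493893e-04]
[255. 211.]
[256. 244.]
```

View pics/w1.png

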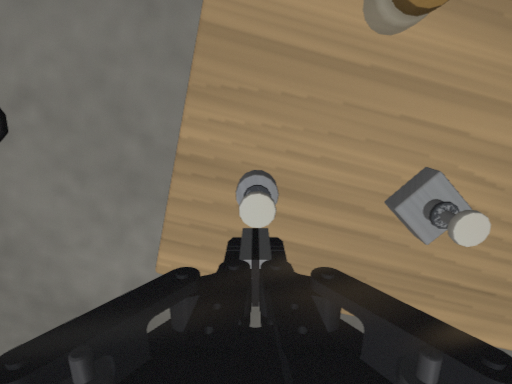

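The wrist view shows the small knob at (257,210), predicted (255,211), so the aim is good to about 1 mm. The fingertip is just below it at (256,244). Pressing now.

Request:
servo_tool(deltas=[[[0,0,0],[0,0,-20],-1],[[0,0,0],[0,0,-38],-1],[[0,0,0],[0,0,-46],-1],[[0,0,0],[0,0,-50],-1],[[0,0,0],[0,0,-50],-1]])

```text
clock: 2.8
tool_pos: [508.0, 117.1, 91.9]
eef_rot: [[0.001, 0.262, -0.965], [0.0, -0.965, -0.262], [-1.0, 0.0, -0.001]]
force: [0.0, 0.2, 0.5]
grip_width: 0.2
```

Request:
servo_tool(deltas=[[[0,0,0],[0,0,-2],-1],[[0,0,0],[0,0,-4],-1],[[0,0,0],[0,0,-6],-1],[[0,0,0],[0,0,-8],-1],[[0,0,0],[0,0,-10],-1]])

```text
clock: 3.3
tool_pos: [507.8, 117.1, 81.6]
eef_rot: [[0.001, 0.262, -0.965], [0.0, -0.965, -0.262], [-1.0, 0.0, -0.001]]
force: [0.1, -0.2, 3.0]
grip_width: -0.0
```

Request:
servo_tool(deltas=[[[0,0,0],[0,0,-2],-1],[[0,0,0],[0,0,-4],-1],[[0,0,0],[0,0,-6],-1],[[0,0,0],[0,0,-7],-1],[[0,0,0],[0,0,-7],-1]])

```text
clock: 3.8
tool_pos: [507.4, 117.0, 74.1]
eef_rot: [[-0.0, 0.262, -0.965], [-0.0, -0.965, -0.262], [-1.0, 0.0, 0.0]]
force: [0.9, -1.0, 1.4]
grip_width: 0.3
```

Sliding at about 2.5 N. I'll go on to home (z≈72) and slightly past.

Request:
servo_tool(deltas=[[[0,0,0],[0,0,-2],-1],[[0,0,0],[0,0,-4],-1],[[0,0,0],[0,0,-5],-1],[[0,0,0],[0,0,-5],-1],[[0,0,0],[0,0,-5],-1]])

```text
clock: 4.3
tool_pos: [507.5, 117.0, 69.7]
eef_rot: [[0.0, 0.262, -0.965], [-0.0, -0.965, -0.262], [-1.0, 0.0, -0.0]]
force: [0.2, 0.6, 6.8]
grip_width: -0.3
```

Home: 6.8 N at z=69.7 is on the overload spring. Lifting, then moving over the middle mould.

Request:
servo_tool(deltas=[[[0,0,0],[0,0,4],-1],[[0,0,0],[0,0,12],-1],[[0,0,0],[0,0,35],-1],[[0,0,0],[0,0,70],-1],[[0,0,0],[0,0,70],-1]])

```text
clock: 4.8
tool_pos: [510.0, 117.6, 143.5]
eef_rot: [[0.008, 0.262, -0.965], [0.002, -0.965, -0.262], [-1.0, 0.001, -0.008]]
force: [1.3, 0.6, 0.3]
grip_width: 0.2
```

Request:
servo_tool(deltas=[[[0,0,0],[8,-43,0],-1],[[0,0,0],[16,-86,0],-1],[[0,0,0],[24,-129,0],-1],[[0,0,0],[28.5,-154,0],-1],[[0,0,0],[28.5,-154,0],-1]])

```text
clock: 5.3
tool_pos: [535.9, -39.8, 138.6]
eef_rot: [[-0.001, 0.258, -0.966], [-0.001, -0.966, -0.258], [-1.0, 0.0, 0.001]]
force: [0.0, -0.2, -0.5]
grip_width: -0.3
```

Run:
```python
from bench import ctrl
from h import *
for i in range(3): ctrl.read_camera("wrist")
o=ctrl.get_obs();print(o["tool_pos"],o["force"])
c=ctrl.camera_info("wrist"); im=ctrl.read_camera("wrist"); cv2.imwrite("pics/w2.png",im[:,:,::-1])
R,t,K=(np.array(c[k]) for k in("R","t","intrinsics"))
for p in([536,-36.8,92],[541.5,-197,98],[507.5,117,72]):
    q=K@(R@np.array(p)+t); q=(q[:2]/q[2]).round(0).astype(int); print(q)
    if 0<q[0]<512 and 0<q[1]<384: print(np.round(blob(im,tuple(map(int,q)),24)[0],1))
```

```text
[535.320486   -36.46661146 138.77488181] [-0.27648834  0.06665866 -0.83979469]
[256 214]
[258.6 212.1]
[476 266]
[477.1 264.1]
[ 49 189]
[ 50.7 188.2]
```

View pics/w2.png

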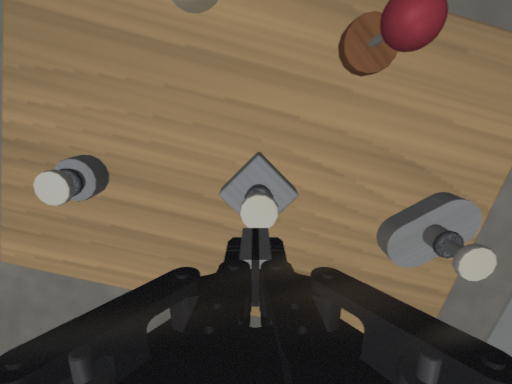

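The wrist view shows the small knob down at (50,188), as predicted for home. The middle knob is at (259,212), predicted (256,214), and the long one at (477,264). Pressing the middle one.

Request:
servo_tool(deltas=[[[0,0,0],[0,0,-18],-1],[[0,0,0],[0,0,-32],-1],[[0,0,0],[0,0,-40],-1],[[0,0,0],[0,0,-43],-1],[[0,0,0],[0,0,-45],-1]])

```text
clock: 6.0
tool_pos: [536.1, -36.4, 94.4]
eef_rot: [[0.0, 0.263, -0.965], [-0.0, -0.965, -0.263], [-1.0, 0.0, -0.0]]
force: [-0.2, 0.0, -0.4]
grip_width: -0.1
```

Request:
servo_tool(deltas=[[[0,0,0],[0,0,-2],-1],[[0,0,0],[0,0,-4],-1],[[0,0,0],[0,0,-6],-1],[[0,0,0],[0,0,-8],-1],[[0,0,0],[0,0,-10],-1]])

```text
clock: 6.5
tool_pos: [536.4, -36.9, 84.6]
eef_rot: [[0.001, 0.262, -0.965], [0.0, -0.965, -0.262], [-1.0, 0.0, -0.001]]
force: [-0.1, 0.3, 2.1]
grip_width: -0.0
```

Request:
servo_tool(deltas=[[[0,0,0],[0,0,-2],-1],[[0,0,0],[0,0,-4],-1],[[0,0,0],[0,0,-6],-1],[[0,0,0],[0,0,-8],-1],[[0,0,0],[0,0,-9],-1]])

```text
clock: 7.0
tool_pos: [536.4, -36.9, 75.6]
eef_rot: [[0.001, 0.262, -0.965], [-0.0, -0.965, -0.262], [-1.0, 0.0, -0.001]]
force: [1.1, -0.5, 6.7]
grip_width: 0.2
```

Home (6.7 N at z=75.6). On to the long mould.

Request:
servo_tool(deltas=[[[0,0,0],[0,0,4],-1],[[0,0,0],[0,0,12],-1],[[0,0,0],[0,0,35],-1],[[0,0,0],[0,0,70],-1],[[0,0,0],[0,0,70],-1]])

```text
clock: 7.5
tool_pos: [538.4, -37.4, 149.6]
eef_rot: [[0.008, 0.262, -0.965], [-0.001, -0.965, -0.262], [-1.0, 0.003, -0.007]]
force: [-0.1, 0.0, 0.1]
grip_width: -0.2
```

Request:
servo_tool(deltas=[[[0,0,0],[1,-43,0],-1],[[0,0,0],[3,-86,0],-1],[[0,0,0],[4,-129,0],-1],[[0,0,0],[5.5,-160,0],-1],[[0,0,0],[5.5,-160,0],-1]])

```text
clock: 8.0
tool_pos: [541.0, -200.5, 144.7]
eef_rot: [[-0.001, 0.258, -0.966], [-0.001, -0.966, -0.258], [-1.0, 0.001, 0.001]]
force: [0.6, 0.3, -0.3]
grip_width: -0.2
```

Run:
```python
from bench import ctrl
from h import *
for i in range(3): ctrl.read_camera("wrist")
o=ctrl.get_obs();print(o["tool_pos"],o["force"])
c=ctrl.camera_info("wrist"); im=ctrl.read_camera("wrist"); cv2.imwrite("pics/w3.png",im[:,:,::-1])
R,t,K=(np.array(c[k]) for k in("R","t","intrinsics"))
for p in([536,-36.8,78],[541.5,-197,98]):
    q=K@(R@np.array(p)+t); q=(q[:2]/q[2]).round(0).astype(int); print(q)
    if 0<q[0]<512 and 0<q[1]<384: print(np.round(blob(im,tuple(map(int,q)),24)[0],1))
```

```text
[ 540.75293875 -196.36641221  144.78097736] [-0.71478515  0.30662948  0.17519661]
[ 43 157]
[ 45.5 156.8]
[257 214]
[259.2 212.3]
```

View pics/w3.png

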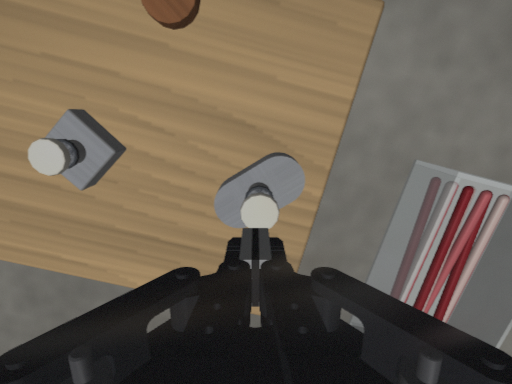

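The long knob is at (259,212), predicted (257,214). The middle one stands pressed at (45,157), where it should be. Pressing the long one.

Request:
servo_tool(deltas=[[[0,0,0],[0,0,-18],-1],[[0,0,0],[0,0,-32],-1],[[0,0,0],[0,0,-40],-1],[[0,0,0],[0,0,-43],-1],[[0,0,0],[0,0,-45],-1]])

```text
clock: 8.7
tool_pos: [541.7, -196.4, 100.4]
eef_rot: [[0.0, 0.263, -0.965], [-0.0, -0.965, -0.263], [-1.0, 0.0, -0.0]]
force: [-0.5, -0.2, 0.4]
grip_width: -0.3
```

Request:
servo_tool(deltas=[[[0,0,0],[0,0,-2],-1],[[0,0,0],[0,0,-4],-1],[[0,0,0],[0,0,-6],-1],[[0,0,0],[0,0,-8],-1],[[0,0,0],[0,0,-10],-1]])

```text
clock: 9.2
tool_pos: [541.9, -197.0, 90.6]
eef_rot: [[0.001, 0.262, -0.965], [-0.0, -0.965, -0.262], [-1.0, 0.001, -0.001]]
force: [-0.2, 1.2, 1.4]
grip_width: -0.3
```

Request:
servo_tool(deltas=[[[0,0,0],[0,0,-2],-1],[[0,0,0],[0,0,-4],-1],[[0,0,0],[0,0,-6],-1],[[0,0,0],[0,0,-8],-1],[[0,0,0],[0,0,-9],-1]])

```text
clock: 9.7
tool_pos: [541.9, -197.0, 81.6]
eef_rot: [[0.001, 0.262, -0.965], [-0.0, -0.965, -0.262], [-1.0, 0.0, -0.001]]
force: [0.4, 1.3, 6.3]
grip_width: 0.0
```

Home as well (6.3 N at z=81.6). Lifting clear and backing off for a last check.

Request:
servo_tool(deltas=[[[0,0,0],[0,0,4],-1],[[0,0,0],[0,0,12],-1],[[0,0,0],[0,0,35],-1],[[0,0,0],[0,0,80],-1],[[0,0,0],[0,0,120],-1]])

```text
clock: 10.2
tool_pos: [540.5, -197.0, 202.4]
eef_rot: [[-0.002, 0.262, -0.965], [0.0, -0.965, -0.262], [-1.0, -0.001, 0.002]]
force: [0.8, 0.4, 0.2]
grip_width: -0.2
```

Request:
servo_tool(deltas=[[[0,0,0],[-30,-30,10],-1],[[0,0,0],[-60,-60,20],-1],[[0,0,0],[-90,-90,30],-1],[[0,0,0],[-120,-120,40],-1],[[0,0,0],[-150,-150,50],-1]])

```text
clock: 10.7
tool_pos: [389.5, -347.7, 251.7]
eef_rot: [[-0.001, 0.262, -0.965], [0.0, -0.965, -0.262], [-1.0, -0.001, 0.001]]
force: [0.9, -0.1, -0.2]
grip_width: -0.2
```

Request:
servo_tool(deltas=[[[0,0,0],[-20,-30,0],-1],[[0,0,0],[-40,-60,0],-1],[[0,0,0],[-60,-80,0],-1],[[0,0,0],[-60,-80,0],-1],[[0,0,0],[-60,-80,0],-1]])

```text
clock: 11.2
tool_pos: [330.8, -426.8, 251.1]
eef_rot: [[-0.001, 0.26, -0.966], [0.001, -0.966, -0.26], [-1.0, -0.001, 0.0]]
force: [1.2, 0.8, 0.5]
grip_width: 0.1
```

```bash
sed -i 's/^T,S=.*/T,S=ctrl.read_camera("top"),ctrl.read_camera("scene"); cv2.imwrite("pics\/end.png",S[:,:,::-1])/; s/(271,175),86/(271,179),72/; s/(244,212),92/(244,216),78/; s/(201,252),98/(201,256),84/' m.py; python3 m.py
```

```text
small [213.  197.6] 64 [271.3 177.3] 43 top@z [507.7 117.9  70. ] tri [507.4 117.7  71.7] gap 0.1
middle [268.2 188.2] 66 [243.8 213.4] 57 top@z [536.4 -36.9  76. ] tri [536.  -36.9  78. ] gap 0.2
long [325.3 186.9] 65 [201.2 253.7] 76 top@z [ 541.8 -197.    82. ] tri [ 541.3 -197.    83.2] gap 0.7
[669. -90.  96.]
[680.  52.  80.]
```

View pics/end.png

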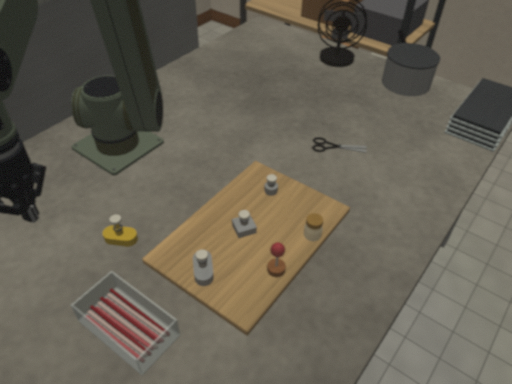

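The scene view shows the three knobs lowered at (271,177), (244,213) and (201,254). The moulds are upright in place, nothing else has moved, and the arm is clear. Handing in.

```bash
python3 -c "
from bench import ctrl
print(ctrl.job_done(), ctrl.get_obs()['clock'])"
```

```text
the job is handed in; nothing more can be done
the job is handed in; nothing more can be done
```

I pressed the small round, then the middle square, then the long steel mould home with the shut fingertips. I left the yellow look-alike alone, then backed the arm off and handed the job in. The hand-in gave no verdict; the last clock reading before it was 11.2 s of the 48 s allowed.

- **Force:** the plungers slid at about 1.4–3 N. Each press ended at 6.3–6.8 N on the overload spring, and no reading came near the 20 N limit.
- **Knob heights:** the last two-camera check put the knob tops at 71.7, 78.0 and 83.2 mm. Fully home would be 72, 78 and 84 mm.
- **Moulds:** they stand upright in the final picture. The knob positions shifted less than 1 mm sideways from the first measurement.
- **Other objects:** the lollipop, jar, scissors and candy box look unmoved in the final picture. I judged this by eye and did not measure it.

No check failed or disagreed.

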